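Free the type holder from its warming block

TASK

The lettering type holder sits stuck in its warming block: pick up the infrared thermometer and, from in front of the block and a hand's breadth or so away, hold it steady for about a second pointing level at the middle of the holder's bare brass face, to see that it has cooled, then lay the thermometer flat on the bench and let go of it. Grip the holder by its wooden handle and rock it well over to the left, then to the right, and so on with a light upward pull, until it walks out of its well. Finish while still holding it, upright and still, just clear above the well with nothing else touching it, and leave the other things on the bench where they are.

Things in the scene. Friction and masses are not known exactly. Their poses are not given: they have to be found in the camera images.
- warming_block: electric warming block, fixed on the bench, unplugged: grey base, bare aluminium top, 106 (x) x 156 (y) x 50 mm high. Origin: centre of its underside, on the bench; z up; x from its front (black knob and switch) to its back; +y is its left, seen from the front.
- well (a point): centre of the mouth of the well (slot) in the block's flat top, 50 mm above the bench; axes as the block. The well is 25.5 (x) x 90 (y) mm, 24 mm deep. In its back wall, 32 mm left and right of the middle, two spring shoes (16 mm high, from 4 mm under the mouth down) press the holder on the front wall, about 18 N each: some 20 to 35 N of friction at each end.
- holder_grip (a point): grip point of the type holder, on the axis of its upright turned wooden handle: round, 26 mm thick from 12 mm below to 12 mm above this point; its rounded top is 37 mm above. 142 mm above the bench at the start. z up along the handle, y along the brass jaws (to the left, as the block's y), x to the back. The holder weighs about 0.4 kg.
- holder_foot (a point): centre of the underside of the holder's brass jaws (84 (y) x 24 (x) x 54 mm high), 116 mm below holder_grip, same axes; at the start on the well's floor, 26 mm above the bench, 3 mm of room at each end. Straight up it takes 40 to 100 N; leaning it 0.1 rad left and right while pulling up 5 to 20 N slides up one end at a time, pivoting at the other. Out when 24 mm up.
- brass_face (a point): middle of the bare brass front face that shows above the block (84 wide, 30 mm high), the thermometer's target; 65 mm above the bench; axes as holder_foot, so -x points out of the face to the front.
- thermo_center (a point): middle (half-way up) of the stick-type infrared thermometer: a grey and black bar 134 long (x), 30 wide (y), 32 mm high (z), 0.11 kg, lying flat on the bench, always switched on. x points to its nose, z up out of its display.
- thermo_lens (a point): the lens at the thermometer's nose, 72 mm ahead of thermo_center, same axes; it measures straight ahead along +x.
- needle_tin: bystander: round tin 46 mm across, 21 mm high; origin at its underside
- thread_reel: bystander: upright brown thread reel 36 mm across, 45 mm high; origin at its underside
- eraser: bystander: eraser 21 x 42 x 13 mm; origin at its underside
Not all that is in view belongs to the job. Leave any purple or red look-alike of the part that bears holder_grip alone.

How it is judged:
By the outcome, as a careful person would: the job done as asked, in the order asked, and still so for the second after the job is handed in, while the arm keeps its last pose, push and grip.
It also fails if it takes over 48 s, if anything falls off the work surface, if the arm or the gripper's body presses on something with over 40 N, if the wrist force passes 120 N, or if a joint passes its speed limit or range.

ROBOT

A 6-joint arm with a two-finger parallel gripper is mounted at the origin on the work surface; the furniture and walls round the work are solid. World frame = base frame: x ahead of the robot, y to its left, z up, the work surface at z = 0. Lengths are in m, angles in rad, forces in N, time in s.
With the tool pointing down it reaches from about 0.425 to 0.95 m from the base axis. Payload 3.5 kg.
Tool frame: the origin (TCP) lies midway between the tips of the shut fingers; the grasp point (between the pads) lies 19 mm behind it; z points along the fingers, y is the line along which they close (so a half turn about z gives the same grasp; the last joint's range is limited). The gripper opens to 85 mm and grips with 20 to 120 N. Pads are 22 mm wide; open, the fingers measure 114 mm over their backs; the gripper's body (76 mm by 85 mm) begins 54 mm behind the grasp point. The pads swing forward as they close: fully open they stand 13 mm farther back than shut.
Start: joints at [1.085, 0.286, 1.577, -0, 1.279, -0.15], TCP at [0.222, 0.637, 0.211] pointing down, gripper open.
Joint ranges: [-2.77, 2.77], [-0.9, 2.22], [0.21, 2.48], [-1.53, 4.67], [0.24, 2.81], [-2.84, 2.84]. Speed limits (rad/s): [2.79, 2.79, 3.14, 3.14, 3.14, 3.14].

INTERFACE

Orientations are given as a unit quaternion [x, y, z, w].
In Python, from plant import get_state, read_camera, ctrl gives the robot as it stands.
- The arm moves only by the shell command python3 -m crank 'ROWS' [FORCE]. ROWS is JSON, a list of rows, each a list of 3 entries, a list of its own where there are three numbers: the shift along the tool's x, y, z in mm, then the turn about the tool's z in degrees, then the closure in counts, from 0 (fully open) to 255 (shut). In form: [[[tx, ty, tz], yaw, claw], ...]. A call has 1 to 10 rows; each row is the pose to reach, as a shift and turn from the pose commanded when the call began, along the tool's axes at that moment; what a row does not reach only later rows make up. A row lasts 1/10 s, in which the tool goes at most 50 mm and 8.59 degrees, less where a joint would pass 70% of its speed; a pose out of reach is approached as far as the arm can. A call with a gripper value outside its range is refused whole. The fingers move at their own pace and stop on an object; FORCE is the grip in N (left out, the last holds). Time passes only in rows, so rows that repeat a pose let the fingers close. It gives the time, the measured TCP pose, the force, the opening and the grip force at its end, in the units of the state.
- get_state(): the state, without advancing time (a new reading comes with each control period).
- read_camera(name): name is "side" or "top" or "wrist"; returns a dict with "frame" (420x560x3 uint8, blue, green, red), "range_z" (420x560 float32, m along the optical axis (not along the pixel's ray), 0 where there is no reading), "vfov" (degrees; the focal length in pixels is half the picture's height over the tangent of half this angle, whatever the lens; pixels are square), "cx", "cy" (the principal point, pixels), "k1" (the pictures are not rectified: a ray, as slopes to the right and down, at radius r is drawn at 1 + k1 r^2 times it, then the intrinsics apply), "origin" and "orientation" of the camera in the world. Camera axes: x right, y down, z forward; pixel columns grow to the right and rows downward; lengths in m; the calibration is good to about 2 mm. A picture is of the moment at which its call begins.
- ctrl.sign_off(): hands the job in; it is judged then, once.
The state is a dict: "time": time; "qpos": joint angles; "dq": joint speeds; "joint_efforts": joint torques, N m; "eef_pos": TCP position; "tcp_rot": TCP orientation; "contact_force": force on the tool from outside, world axes, zero at the start; "wrist_torque": the same for the moment, N m; "opening": opening from 0.0 (shut) to 1.0 (fully open); "finger_force": force on a finger pad.
Only numpy, scipy, OpenCV 4.12 (cv2) and the standard library are available. Lean on these libraries where they do the work, as an engineer would, in place of code of your own. Each camera call takes 0.05 s, during which the arm holds its last target. There are 200 camera calls.

## Working session

There is one attempt and no reset: what is moved stays moved. The work goes in short steps, Python scripts to look and compute and a shell command to move; the robot and the scene stay as the last step left them, time stands still between calls to the robot, and variables do not carry over. Pictures are saved under pics/ and viewed, at most 10 in all, crops included, and the job is handed in when it is done.

```bash
mkdir -p pics; ls
cat > h.py <<'E'
import numpy as np, cv2, json
from scipy.spatial.transform import Rotation as R
from plant import get_state, read_camera, ctrl
def cam(n):
    c=read_camera(n); c['f']=210/np.tan(np.radians(c['vfov'])/2)
    c['Rm']=R.from_quat(c['orientation']).as_matrix(); c['o']=np.array(c['origin']); return c
def ray(c,u,v):
    K=np.array([[c['f'],0,c['cx']],[0,c['f'],c['cy']],[0,0,1.]])
    p=cv2.undistortPoints(np.array([[[u,v]]],float),K,np.array([c['k1'],0,0,0.]))[0,0]
    return c['Rm']@np.array([p[0],p[1],1.])
def onz(c,u,v,z):
    d=ray(c,u,v); return c['o']+d*(z-c['o'][2])/d[2]
def dep(c,u,v):
    return c['o']+ray(c,u,v)*c['range_z'][int(v),int(u)]
def cloud(c,mask=None):
    K=np.array([[c['f'],0,c['cx']],[0,c['f'],c['cy']],[0,0,1.]])
    m=c['range_z']>0
    if mask is not None: m&=mask
    v,u=np.nonzero(m)
    p=cv2.undistortPoints(np.stack([u,v],-1).astype(float)[:,None],K,np.array([c['k1'],0,0,0.]))[:,0]
    z=c['range_z'][v,u]
    return u,v,(np.c_[p,np.ones(len(p))]*z[:,None])@c['Rm'].T+c['o']
E
python3 - <<'E'
from h import *
s=get_state();print(s)
for n in('top','side'):
    c=cam(n); cv2.imwrite(f'pics/{n}1.png',c['frame']); print(n,c['o'],c['Rm'][:,2],c['Rm'][:,0],c['f'],c['k1'],c['cx'],c['cy'])
E
```

```text
pics
{'time': 0.0, 'qpos': array([ 1.08501218e+00,  2.87215204e-01,  1.57816011e+00,  5.93658527e-06,
        1.27859219e+00, -1.50010404e-01]), 'dq': array([ 1.28909932e-03, -5.11831386e-04,  2.39078292e-03, -1.44125350e-04,
        2.57316930e-03,  8.07845970e-06]), 'joint_efforts': array([ 6.22886510e-04, -4.05962956e+01, -2.92635745e+01, -2.02711618e-05,
        5.59736291e-03, -5.98473676e-06]), 'eef_pos': array([0.22206065, 0.63668999, 0.20922335]), 'tcp_rot': array([ 1.67100035e-01,  9.85939232e-01, -1.12704102e-03, -3.73852506e-04]), 'contact_force': array([ 0.33772229, -0.44052107,  0.16776101]), 'wrist_torque': array([ 0.01401098, -0.04312565, -0.01924654]), 'finger_force': 0.0, 'opening': 1.0032661284926365}
top [0.34726938 0.21005675 1.14662248] [ 0.16854722 -0.00510604 -0.98568036] [-2.81847963e-02 -9.99602665e-01  3.58674214e-04] 404.8698978960102 -0.04551837806254453 273.32485914647424 212.68724154579564
side [0.31760398 0.97190181 0.4901433 ] [ 0.25054144 -0.86715003 -0.43044141] [-0.95823668 -0.28545188  0.01731156] 398.9323571895725 -0.012346249464770724 281.00995784127053 217.07996540024328
```

View pics/top1.png

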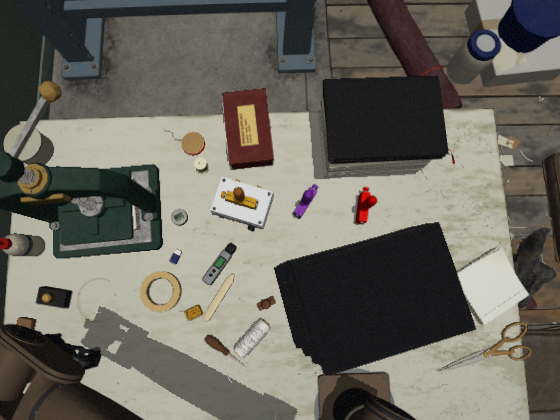

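View pics/side1.png

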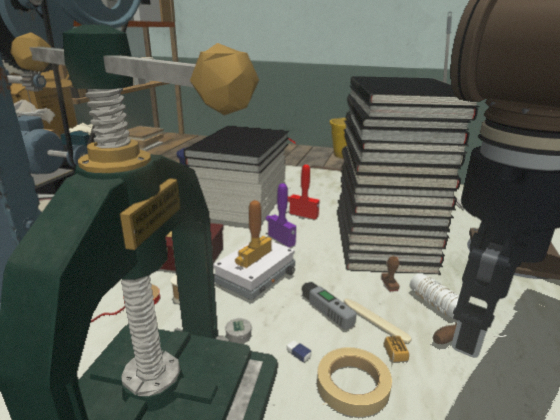

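Top view: the block with the orange-brown handled holder is at about (240,200), and the knob at (250,228) marks its front. The thermometer is at (219,263), nose towards (233,247). The look-alikes are purple (307,200) and red (366,205), and a small brown stamp lies at (266,302). The holder in the block is the one meant, because it is brass with a wooden handle and stands in the warming block.

Run:
```python
from h import *
c=cam('top'); u,v,P=cloud(c)
print('centre depth pts', dep(c,219,263), dep(c,240,215), dep(c,120,300))
def sel(b,z0,z1): 
    m=(u>b[0])&(u<b[2])&(v>b[1])&(v<b[3])&(P[:,2]>z0)&(P[:,2]<z1); return P[m]
def rect(Q):
    (x,y),(w,h),a=cv2.minAreaRect(Q[:,:2].astype(np.float32)); print('rect c',np.round([x,y],4),'wh',np.round([w,h],4),'ang',round(a,1), 'n',len(Q),'zmed',round(np.median(Q[:,2]),4))
print('block');B=sel((200,165,282,240),.042,.06);rect(B)
print('brass');b=sel((200,165,282,240),.068,.09);rect(b)
print('handle');h=sel((200,165,282,240),.11,.20);rect(h);print(h[:,2].max(), h[h[:,2]>.16].mean(0) )
print('thermo');t=sel((196,238,242,288),.022,.045);rect(t)
cc=t[:,:2].mean(0);w,V=np.linalg.eigh(np.cov(t[:,:2].T));print(cc,V[:,1])
for n,bx in dict(tin=(168,205,190,226),eras=(168,248,184,266),reel=(192,155,208,172),knob=(245,222,258,234),tape=(138,270,182,312),stick=(203,272,236,322),boss=(183,303,204,322)).items():
    q=sel(bx,.006,.08);print(n,q.mean(0).round(3),q.min(0).round(3),q.max(0).round(3))
b1=sel((270,220,480,375),.05,1);print('books1',b1.min(0),b1.max(0))
b2=sel((318,70,450,180),.05,1);print('books2',b2.min(0),b2.max(0))
pr=sel((0,80,165,262),.1,1);print('press',pr.min(0),pr.max(0))
bx=sel((220,88,275,168),.02,1);print('box',bx.min(0),bx.max(0))
im=c['frame'][150:300,150:330];cv2.imwrite('pics/crop.png',cv2.resize(im,None,fx=4,fy=4,interpolation=cv2.INTER_CUBIC)[:600])
```

```text
centre depth pts [0.40198056 0.35608946 0.03854647] [0.53004148 0.29562059 0.0552474 ] [0.30801703 0.63873503 0.00168093]
block
rect c [0.5843 0.3221] wh [0.222  0.1101] ang 66.9 n 1564 zmed 0.0509
brass
rect c [0.5723 0.2976] wh [0.1004 0.0252] ang 71.4 n 261 zmed 0.0807
handle
rect c [0.569  0.2907] wh [0.0228 0.0243] ang 45.2 n 120 zmed 0.1715
0.1829144403346984 [0.5685772  0.29021919 0.1740716 ]
thermo
rect c [0.4029 0.3569] wh [0.0308 0.131 ] ang 52.9 n 504 zmed 0.0317
[0.40047764 0.35769182] [-0.79856891  0.60190339]
tin [0.537 0.471 0.02 ] [0.515 0.448 0.006] [0.569 0.494 0.027]
eras [0.425 0.483 0.013] [0.406 0.467 0.007] [0.446 0.501 0.02 ]
reel [0.682 0.406 0.04 ] [0.668 0.39  0.006] [0.71  0.425 0.051]
knob [0.503 0.265 0.027] [0.491 0.25  0.006] [0.512 0.281 0.05 ]
tape [0.33  0.521 0.023] [0.275 0.465 0.006] [0.385 0.581 0.032]
stick [0.324 0.367 0.015] [0.246 0.317 0.006] [0.376 0.403 0.038]
boss [0.271 0.428 0.017] [0.25  0.405 0.006] [0.29  0.456 0.024]
books1 [ 0.1756201  -0.16414437  0.05065172] [0.50431816 0.20172742 0.3856096 ]
books2 [ 0.63955755 -0.2474773   0.05006208] [0.8551095  0.06889715 0.20452446]
press [0.43456225 0.52845081 0.10001491] [0.76128763 0.91112243 0.49141593]
box [0.67357102 0.20053027 0.02055759] [0.89554354 0.34229019 0.07327756]
```

View pics/crop.png

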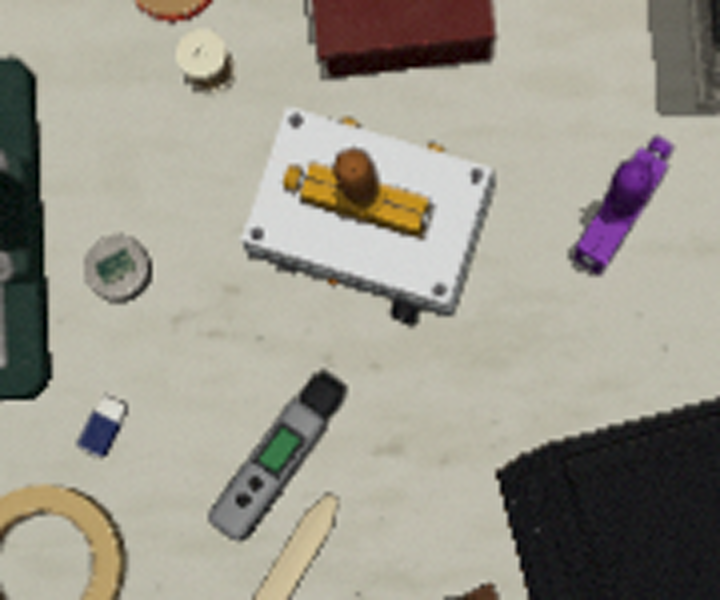

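The crop shows the holder in the block, with the handle top at crop (355,170) and the block front with its knob at the lower right. The thermometer runs from its nose at (325,390) to its tail at (235,520). The purple look-alike stands apart on the right. The measured points fit the sizes given, so I move above the thermometer.

```bash
python3 -m crank '[[[-263,-205,80],18,0],[[-263,-205,80],18,0],[[-263,-205,80],18,0],[[-263,-205,80],18,0],[[-263,-205,80],18,0],[[-263,-205,80],18,0],[[-263,-205,80],18,0],[[-263,-205,80],18,0],[[-263,-205,80],18,0],[[-263,-205,80],18,0]]' 40
python3 - <<'E'
from h import *
c=cam('top');
for n,(a,b) in dict(tl=(290,107),bl=(245,245),br=(450,312),tr=(495,175)).items(): print(n,onz(c,150+a/4,150+b/4,.05).round(4))
s=get_state();print(s['qpos'].round(3),s['contact_force'])
c=cam('wrist');cv2.imwrite('pics/w1.png',c['frame']);print(c['o'],c['Rm'],c['f'])
u,v,P=cloud(c);r=np.hypot(P[:,0]-.403,P[:,1]-.357)<.09
Q=P[r&(P[:,2]>.02)&(P[:,2]<.045)]
print(cv2.minAreaRect(Q[:,:2].astype(np.float32)),len(Q),np.median(Q[:,2]))
E
```

```text
time: 1.15
eef_pos: [0.403, 0.3578, 0.1309]
tcp_rot: [0.319, 0.948, 0.0, 0.0]
contact_force: [0.9, -0.5, 0.3]
opening: 1.004
finger_force: 0.0
tl [0.6406 0.3434 0.05  ]
bl [0.5436 0.3751 0.05  ]
br [0.4932 0.2351 0.05  ]
tr [0.588  0.2017 0.05  ]
[ 0.538  0.068  1.98   0.     1.093 -0.384] [-0.30486016 -0.73135532 -0.30432239]
[0.33680112 0.40749239 0.29432541] [[ 0.60411039  0.7558779   0.2523871 ]
 [ 0.79689976 -0.57348301 -0.18991576]
 [ 0.00118659  0.31585731 -0.94880596]] 292.74316519163574
((0.40103375911712646, 0.35603275895118713), (0.030958132818341255, 0.130762979388237), 52.97016906738281) 3958 0.031558301080571144
```

View pics/w1.png

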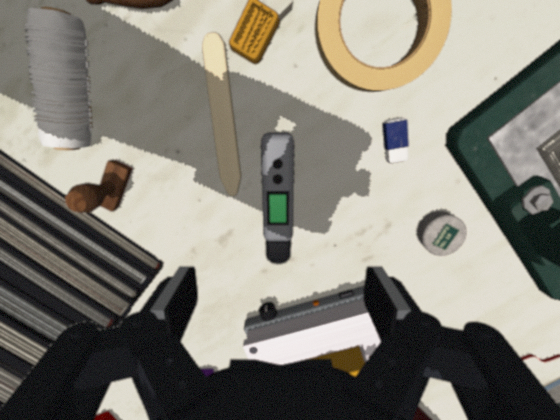

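In the wrist view the thermometer is upright at (278,198), between the finger axes. The stick's tip at (235,195) is close beside it, so I preclose to about 46 mm and grip 10 mm towards the nose.

```bash
python3 -m crank '[[[-10,-3,40],0,115],[[-10,-3,60],0,115],[[-10,-3,60],0,115],[[-10,-3,60],0,115]]' 40
python3 - <<'E'
from h import *
c=cam('wrist');cv2.imwrite('pics/w2.png',c['frame'])
E
```

```text
time: 1.65
eef_pos: [0.409, 0.3495, 0.071]
tcp_rot: [0.319, 0.948, 0.0, 0.0]
contact_force: [-0.1, 0.4, 0.3]
opening: 0.546
finger_force: 0.0
```

View pics/w2.png

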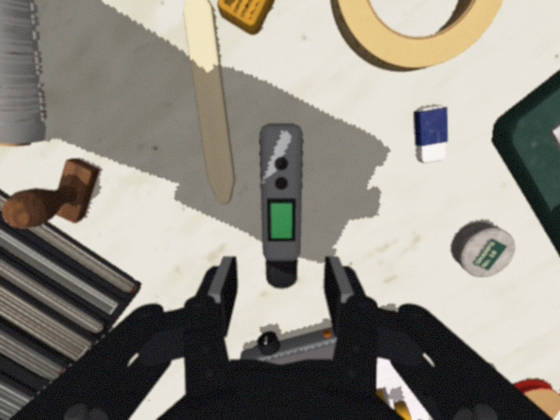

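The thermometer is centred between the fingers (tips at columns 228 and 332), clear of the stick's tip at (228,195). Descend and grip.

```bash
python3 -m crank '[[[0,0,45],0,115],[[0,0,64],0,115],[[0,0,64],0,115],[[0,0,64],0,255],[[0,0,64],0,255],[[0,0,64],0,255],[[0,0,64],0,255],[[0,0,64],0,255]]' 50
```

```text
time: 2.5
eef_pos: [0.411, 0.3497, 0.0089]
tcp_rot: [0.319, 0.948, 0.002, 0.001]
contact_force: [-0.3, 0.3, 7.8]
opening: 0.314
finger_force: 50.5
```

```bash
python3 -m crank '[[[0,0,-20],0,255],[[0,0,-45],0,255],[[2,-7,-51],-8,255],[[2,-7,-51],-16,255],[[2,-7,-51],-18.4,255],[[2,-7,-51],-18.4,255],[[2,-7,-51],-18.4,255],[[2,-7,-51],-18.4,255]]'
python3 - <<'E'
from h import *
s=get_state();e=s['eef_pos'];T=R.from_quat(s['tcp_rot']).as_matrix();print(e,T.round(3))
t=T[:,0]*-1
c=cam('wrist');u,v,P=cloud(c)
D=P-e; a=D@t; l=D@T[:,1]
m=(abs(l)<.02)&(a>-.10)&(a<.075)&(P[:,2]>.062)&(P[:,2]<.1)
Q=P[m]
print('wrist',cv2.minAreaRect(Q[:,:2].astype(np.float32)),len(Q))
top=m&(a<-.015)&(a>-.07)&(abs(l)<.01);A=np.c_[a[top],l[top],np.ones(top.sum())];print('top plane slope a,l,z0',np.linalg.lstsq(A,P[top,2],rcond=None)[0],top.sum(), a[m].min(),a[m].max())
c2=cam('top');u2,v2,P2=cloud(c2)
def sel(z0,z1):
    m=(u2>200)&(u2<282)&(v2>165)&(v2<240)&(P2[:,2]>z0)&(P2[:,2]<z1); return P2[m]
for nm,(cc,uu,vv,PP) in dict(w=(c,u,v,P),t=(c2,u2,v2,P2)).items():
    H=cc['frame'].astype(int)[vv,uu]
    yel=(H[:,2]>120)&(H[:,1]>80)&(H[:,0]<70)&(np.hypot(PP[:,0]-.568,PP[:,1]-.29)<.05)&(PP[:,2]>.055)&(PP[:,2]<.09)
    q=PP[yel]; print(nm,'brass',cv2.minAreaRect(q[:,:2].astype(np.float32)),len(q),q[:,2].min(),q[:,2].max())
cv2.imwrite('pics/s2.png',np.hstack([cam('side')['frame'][150:400,150:450]]*1))
cv2.imwrite('pics/s2.png',cv2.resize(cv2.imread('pics/s2.png'),None,fx=2,fy=2))
E
```

```text
time: 3.3
eef_pos: [0.4034, 0.3442, 0.0575]
tcp_rot: [0.164, 0.986, -0.0, -0.0]
contact_force: [-0.9, 0.6, -0.9]
opening: 0.317
finger_force: 49.3
[0.40338059 0.34418806 0.05749172] [[-0.946  0.324 -0.   ]
 [ 0.324  0.946 -0.   ]
 [ 0.    -0.    -1.   ]]
wrist ((0.39243191480636597, 0.3479478359222412), (0.03979889675974846, 0.1313631236553192), 66.56901550292969) 12234
top plane slope a,l,z0 [ 0.02308128 -0.01123571  0.08170645] 4325 -0.07679369681519113 0.05455180429341288Traceback (most recent call last):
  File "<stdin>", line 16, in <module>
    return umr_minimum(a, axis, None, out, keepdims, initial, where)
ValueError: zero-size array to reduction operation minimum which has no identity
```

Run:
```python
from h import *
s=get_state();e=s['eef_pos'];T=R.from_quat(s['tcp_rot']).as_matrix();t=-T[:,0]
for n in('top','side'):
    c=cam(n);u,v,P=cloud(c);H=c['frame'].astype(int)[v,u]
    yel=(H[:,2]>1.5*H[:,0]+20)&(H[:,2]>80)&(np.hypot(P[:,0]-.568,P[:,1]-.29)<.048)&(P[:,2]>.056)&(P[:,2]<.088)
    q=P[yel]; print(n,'brass',cv2.minAreaRect(q[:,:2].astype(np.float32)) if len(q) else 0,len(q))
    D=P-e;a=D@t;l=D@T[:,1]
    m=(abs(l)<.022)&(a>-.1)&(a<.08)&(P[:,2]>.055)&(P[:,2]<.09)
    if m.sum()>20: print(n,'thermo a range',a[m].min(),a[m].max(),m.sum())
    im=c['frame']; cr=im[150:350,190:440] if n=='side' else im[160:300,160:300]
    cv2.imwrite(f'pics/{n}3.png',cv2.resize(cr,None,fx=3,fy=3) )
```

```text
top brass ((0.5693814754486084, 0.2914370894432068), (0.08359832316637039, 0.023731457069516182), 72.78691864013672) 211
side brass ((0.5684260725975037, 0.29352107644081116), (0.08842427283525467, 0.02514122612774372), 71.0624771118164) 483
side thermo a range -0.07592457246829143 0.054087435677327586 1190
```

View pics/side3.png

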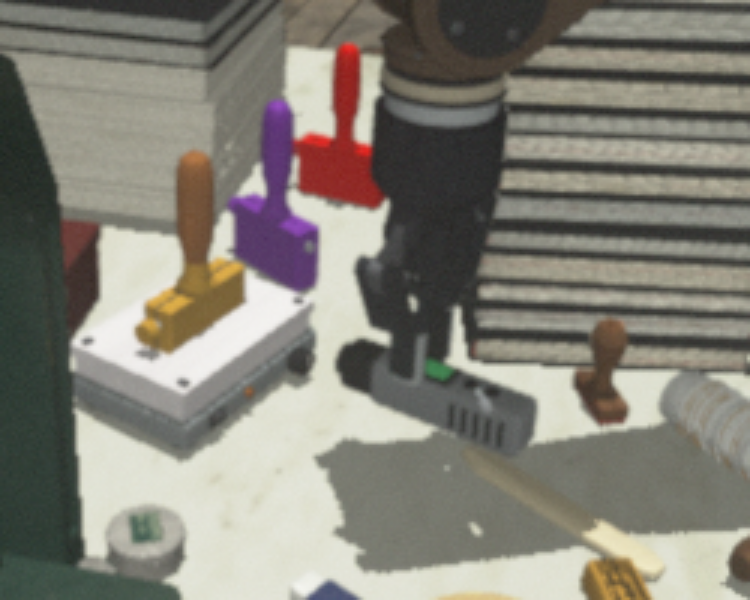

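The thermometer is level, nose towards the brass face and about 100 mm away. The line passes 3.7 mm to the right of the face's middle and a little high, so I trim that and hold.

```bash
python3 -m crank '[[[0,3.5,2],0,255],[[0,3.5,2],0,255],[[0,3.5,2],0,255],[[0,3.5,2],0,255],[[0,3.5,2],0,255],[[0,3.5,2],0,255],[[0,3.5,2],0,255],[[0,3.5,2],0,255],[[0,3.5,2],0,255],[[0,3.5,2],0,255]]'
python3 -m crank '[[[0,0,0],0,255],[[0,0,0],0,255],[[0,0,0],0,255],[[0,0,0],0,255],[[0,0,0],0,255],[[0,0,0],0,255]]'
```

```text
time: 4.5
eef_pos: [0.4046, 0.3476, 0.0556]
tcp_rot: [0.164, 0.987, -0.0, -0.0]
contact_force: [-0.0, -0.0, -0.7]
opening: 0.318
finger_force: 49.3
time: 5.1
eef_pos: [0.4046, 0.3476, 0.0556]
tcp_rot: [0.164, 0.987, -0.0, 0.0]
contact_force: [0.5, -0.3, -0.5]
opening: 0.318
finger_force: 49.3
```

```bash
python3 -m crank '[[[-5,4,10],8,255],[[-5,4,25],16,255],[[-5,4,36],18.4,255],[[-5,4,42],18.4,255],[[-5,4,46],18.4,255],[[-5,4,46],18.4,255],[[-5,4,46],18.4,255],[[-5,4,46],18.4,115],[[-5,4,46],18.4,115],[[-5,4,46],18.4,115]]'
```

```text
time: 6.1
eef_pos: [0.411, 0.35, 0.0101]
tcp_rot: [0.319, 0.948, 0.0, 0.0]
contact_force: [0.4, 0.8, 0.7]
opening: 0.545
finger_force: 0.0
```

```bash
python3 -m crank '[[[0,0,-50],0,115],[[0,0,-100],0,115],[[0,0,-150],0,115],[[-20,6,-200],8.5,60],[[-60,18,-200],17,60],[[-100,30,-200],25.5,60],[[-140,42,-200],34,60],[[-161,48,-200],42.5,60],[[-161,48,-200],51,60],[[-161,48,-200],59.5,60]]'
python3 -m crank '[[[0,0,0],8.5,60],[[0,0,0],11.9,60],[[0,0,0],11.9,60],[[0,0,0],11.9,60]]'
python3 - <<'E'
from h import *
s=get_state();e=s['eef_pos'];T=R.from_quat(s['tcp_rot']).as_matrix();print(T.round(3),s['qpos'].round(2))
for n in('wrist','top','side'):
    c=cam(n);u,v,P=cloud(c);H=c['frame'].astype(int)[v,u]
    near=np.hypot(P[:,0]-.568,P[:,1]-.29)
    br=(H[:,2]>1.4*H[:,0]+15)&(H[:,2]>50)
    h=br&(near<.03)&(P[:,2]>.125)&(P[:,2]<.19)
    if h.sum()>10: q=P[h]; print(n,'handle',cv2.minAreaRect(q[:,:2].astype(np.float32)),q.min(0),q.max(0),len(q))
    if n!='top': cv2.imwrite(f'pics/{n}4.png',c['frame'])
    r=np.hypot(P[:,0]-.401,P[:,1]-.356)<.09
    Q=P[r&(P[:,2]>.02)&(P[:,2]<.045)]
    print(n,cv2.minAreaRect(Q[:,:2].astype(np.float32)),len(Q)) if len(Q)>20 else 0
E
```

```text
time: 7.1
eef_pos: [0.5686, 0.2898, 0.2093]
tcp_rot: [0.75, 0.661, -0.0, -0.0]
contact_force: [0.3, 0.7, -0.1]
opening: 0.763
finger_force: 0.0
time: 7.5
eef_pos: [0.5678, 0.2905, 0.2096]
tcp_rot: [0.812, 0.584, -0.0, -0.0]
contact_force: [-0.3, 0.0, 0.3]
opening: 0.761
finger_force: 0.0
[[ 0.318  0.948 -0.   ]
 [ 0.948 -0.318 -0.   ]
 [-0.    -0.    -1.   ]] [ 0.31  0.21  1.67 -0.    1.26  0.64]
wrist handle ((0.5701273083686829, 0.2941269874572754), (0.020821399986743927, 0.020944183692336082), 29.298856735229492) [0.55908551 0.28295514 0.12536034] [0.58124916 0.30375842 0.18012504] 1072
wrist ((0.40300947427749634, 0.3565373420715332), (0.03125383332371712, 0.12896433472633362), 54.18318557739258) 2620
top ((0.3870302140712738, 0.3693365156650543), (0.030351674184203148, 0.0896759107708931), 52.94526290893555) 326
side handle ((0.567643940448761, 0.29824507236480713), (0.023676574230194092, 0.014742976054549217), 6.3630266189575195) [0.55580639 0.29105158 0.12512461] [0.57971364 0.30587207 0.17973748] 287
side ((0.40339693427085876, 0.35854408144950867), (0.03002588078379631, 0.12947297096252441), 53.58124923706055) 836
```

View pics/wrist4.png

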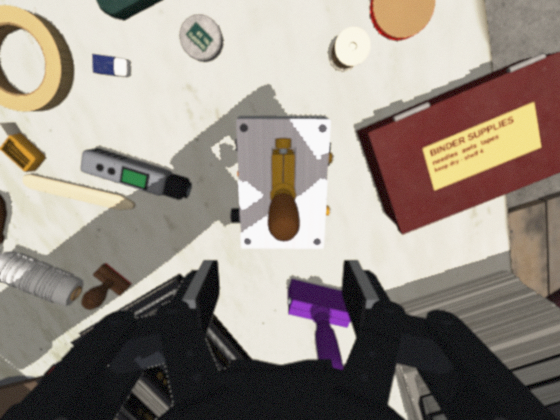

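View pics/side4.png

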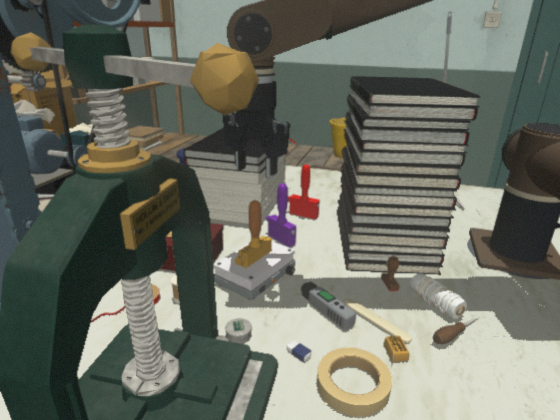

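The wrist view shows the handle top at (284,218), the jaws parallel to the finger pads' sides and the fingers clear of everything. The side view shows the thermometer lying flat at (328,305). Descend on the handle and grip.

```bash
python3 -m crank '[[[1,1,30],0,60],[[1,1,60],0,60],[[1,1,80],0,60],[[1,1,87],0,60],[[1,1,87],0,60],[[1,1,87],0,255],[[1,1,87],0,255],[[1,1,87],0,255],[[1,1,87],0,255],[[1,1,87],0,255]]' 60
```

```text
time: 8.65
eef_pos: [0.5706, 0.2914, 0.1247]
tcp_rot: [0.812, 0.583, 0.002, 0.001]
contact_force: [1.1, -0.3, 4.6]
opening: 0.272
finger_force: 59.1
```

```bash
python3 -m crank '[[[3,0,-1],0,255],[[6,0,-3],0,255],[[9,0,-4],0,255],[[12,0,-5],0,255],[[12,0,-5],0,255]]'
python3 - <<'E'
from h import *
s=get_state();T=R.from_quat(s['tcp_rot']).as_matrix();print('F tool',(T.T@s['contact_force']).round(1),s['wrist_torque'].round(2))
E
```

```text
time: 9.15
eef_pos: [0.572, 0.2962, 0.1261]
tcp_rot: [0.812, 0.584, -0.007, 0.004]
contact_force: [-0.9, -14.8, 2.9]
opening: 0.267
finger_force: 59.1
F tool [-14.4   3.9  -2.7] [-2.82  0.07 -0.05]
```

```bash
python3 -m crank '[[[4,0,-4],0,255],[[8,0,-7],0,255],[[10,0,-9],0,255],[[10,0,-9],0,255],[[10,0,-9],0,255]]'
python3 - <<'E'
from h import *
s=get_state();T=R.from_quat(s['tcp_rot']).as_matrix();print('F tool',(T.T@s['contact_force']).round(1),s['wrist_torque'].round(2))
E
```

```text
time: 9.65
eef_pos: [0.5735, 0.3038, 0.1283]
tcp_rot: [0.812, 0.583, -0.01, 0.004]
contact_force: [4.7, -15.5, -14.5]
opening: 0.275
finger_force: 60.1
F tool [-12.9   9.5  14.7] [-3.02 -1.11 -0.13]
```

```bash
python3 -m crank '[[[-7,0,-1],0,255],[[-14,0,-2],0,255],[[-21,0,-4],0,255],[[-28,0,-5],0,255],[[-34,0,-7],0,255],[[-40,0,-8],0,255],[[-40,0,-8],0,255],[[-40,0,-8],0,255]]'
python3 - <<'E'
from h import *
s=get_state();T=R.from_quat(s['tcp_rot']).as_matrix();print('F tool',(T.T@s['contact_force']).round(1),s['wrist_torque'].round(2))
c=cam('side');cv2.imwrite('pics/s5.png',cv2.resize(c['frame'][170:320,180:330],None,fx=4,fy=4))
E
```

```text
time: 10.45
eef_pos: [0.5611, 0.2743, 0.1358]
tcp_rot: [0.813, 0.583, -0.002, -0.002]
contact_force: [8.4, 4.6, -24.6]
opening: 0.268
finger_force: 60.2
F tool [ 7.1  6.6 24.5] [ 0.92 -2.02 -0.04]
```

View pics/s5.png

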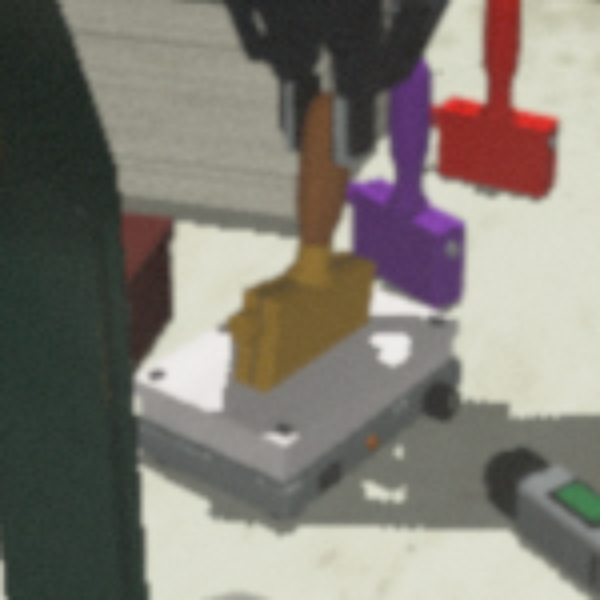

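The picture shows the holder leaning right in the grip with its left end lifted clear of the floor, so the walk is working. Now left, with a lighter pull.

```bash
python3 -m crank '[[[6,0,1],0,255],[[12,0,1],0,255],[[18,0,0],0,255],[[24,0,-1],0,255],[[30,0,-2],0,255],[[36,0,-3],0,255],[[36,0,-3],0,255],[[36,0,-3],0,255]]'
python3 - <<'E'
from h import *
s=get_state();T=R.from_quat(s['tcp_rot']).as_matrix();print('F tool',(T.T@s['contact_force']).round(1),s['wrist_torque'].round(2),'d',(T.T@(s['eef_pos']-[.5706,.2914,.1247])*1e3).round(1))
E
```

```text
time: 11.3
eef_pos: [0.5713, 0.3034, 0.14]
tcp_rot: [0.812, 0.584, -0.008, 0.001]
contact_force: [1.0, -7.4, -13.5]
opening: 0.273
finger_force: 60.7
F tool [-6.5  3.4 13.6] [-1.64 -0.53  0.12] d [ 11.3  -3.3 -15.5]
```

```bash
cat > tilt.py <<'E'
from h import *
def tilt():
    s=get_state();T=R.from_quat(s['tcp_rot']).as_matrix()
    print('F tool',(T.T@s['contact_force']).round(1),'d',(T.T@(s['eef_pos']-[.5706,.2914,.1247])*1e3).round(1),'f',s['finger_force'])
    by=np.array([.318,.948]);bx=np.array([.948,-.318])
    c=cam('side');u,v,P=cloud(c);H=c['frame'].astype(int)[v,u]
    a=(P[:,:2]-[.569,.2915])@by; b=(P[:,:2]-[.569,.2915])@bx
    m=(H[:,2]>1.5*H[:,0]+20)&(H[:,2]>50)&(abs(a)<.06)&(abs(b)<.02)&(P[:,2]>.053)&(P[:,2]<.125)
    a,b,z=a[m],b[m],P[m,2]
    # top edge of jaws: max z per bin
    bins=np.arange(-.045,.055,.01);A=[];Z=[]
    for l in bins:
        k=(a>=l)&(a<l+.01)
        if k.sum()>4: A.append(l+.005);Z.append(np.percentile(z[k],97))
    print('top profile',[(int(round(x*1e3)),int(round(y*1e3))) for x,y in zip(A,Z)],'zmin',z.min().round(3))
    # handle axis: centroid per height in the block's y-z plane
    a=(P[:,:2]-[.569,.2915])@by; b=(P[:,:2]-[.569,.2915])@bx
    hm=(H[:,2]>1.4*H[:,0]+15)&(H[:,2]>45)&(abs(a)<.045)&(abs(b)<.03)&(P[:,2]>.11)&(P[:,2]<.2)
    if hm.sum()>30:
        print('handle lean (left +)',np.polyfit(P[hm,2],a[hm],1)[0].round(3),hm.sum())
if __name__=='__main__': tilt()
E
python3 tilt.py
```

```text
F tool [-6.5  3.4 13.6] d [ 11.3  -3.3 -15.5] f 60.734031720785424
top profile [(-30, 99), (-20, 98), (-10, 97), (0, 112), (10, 119), (20, 122), (30, 94), (40, 92), (50, 92)] zmin 0.053
handle lean (left +) 0.117 303
```

```bash
python3 -m crank '[[[-6,0,0],0,255],[[-12,0,-1],0,255],[[-18,0,-2],0,255],[[-24,0,-3],0,255],[[-30,0,-4],0,255],[[-32,0,-5],0,255],[[-32,0,-5],0,255]]'; python3 tilt.py
```

```text
time: 12.05
eef_pos: [0.5635, 0.2777, 0.1518]
tcp_rot: [0.813, 0.583, -0.001, -0.001]
contact_force: [0.1, 0.9, -4.1]
opening: 0.272
finger_force: 60.6
F tool [ 0.9 -0.1  4.1] d [-15.3  -2.5 -27.1] f 60.58328646380687
top profile [(-40, 104), (-30, 105), (-20, 106), (-10, 122), (0, 124), (10, 109), (20, 109), (30, 111), (40, 105), (50, 105)] zmin 0.053
handle lean (left +) -0.108 388
```

The wrist carries only the holder's 4 N weight, so it is free and leaning 0.1 to the right. To set it upright in the grip, I lift it, then press the foot lightly and flush on the block's flat top in front of the well, and return.

```bash
python3 -m crank '[[[0,0,-5],0,255],[[0,0,-10],0,255],[[3,-6,-12],0,255],[[7,-14,-12],0,255],[[11,-22,-12],0,255],[[11,-30,-12],0,255],[[11,-34,-12],0,255],[[11,-34,-7],0,255],[[11,-34,-3],0,255],[[11,-34,-3],0,255]]'; python3 tilt.py
```

```text
time: 13.1
eef_pos: [0.5354, 0.2987, 0.1543]
tcp_rot: [0.812, 0.583, -0.001, -0.0]
contact_force: [0.2, 0.5, -4.1]
opening: 0.271
finger_force: 60.6
F tool [0.5 0.  4.1] d [ -4.3 -35.7 -29.5] f 60.56424465787131Traceback (most recent call last):
  File "tilt.py", line 21, in <module>
    if __name__=='__main__': tilt()
                             ~~~~^^
  File "tilt.py", line 15, in tilt
    print('top profile',[(int(round(x*1e3)),int(round(y*1e3))) for x,y in zip(A,Z)],'zmin',z.min().round(3))
                                                                                           ~~~~~^^
    return umr_minimum(a, axis, None, out, keepdims, initial, where)
ValueError: zero-size array to reduction operation minimum which has no identity
```

```bash
sed -i "s/\[\.569,\.2915\]/s['eef_pos'][:2]/g; s/abs(b)<.02)/abs(b)<.025)/" tilt.py
python3 -m crank '[[[0,0,2],0,255],[[0,0,4],0,255],[[0,0,6],0,255],[[0,0,7],0,255],[[0,0,7],0,255]]'; python3 tilt.py
```

```text
time: 13.65
eef_pos: [0.5378, 0.3008, 0.1527]
tcp_rot: [0.812, 0.583, 0.003, -0.0]
contact_force: [-0.9, 2.1, 6.1]
opening: 0.274
finger_force: 61.3
F tool [ 1.7 -1.5 -6.1] d [ -1.5 -34.  -28.1] f 61.336613916791975
top profile [(-30, 106), (-20, 106), (-10, 106), (0, 122), (10, 123), (20, 110), (30, 110), (40, 111), (50, 109)] zmin 0.056
handle lean (left +) -0.055 408
```

```bash
python3 -m crank '[[[0,0,2],0,255],[[0,0,4],0,255],[[0,0,6],0,255],[[0,0,6],0,255]]'; python3 tilt.py
```

```text
time: 14.1
eef_pos: [0.5402, 0.3032, 0.1517]
tcp_rot: [0.813, 0.583, 0.008, -0.0]
contact_force: [-2.5, 5.4, 18.3]
opening: 0.267
finger_force: 62.6
F tool [  4.6  -4.  -18.3] d [  1.8 -32.3 -27.2] f 62.61351904598996
top profile [(-40, 105), (-30, 106), (-20, 106), (-10, 107), (0, 120), (10, 123), (20, 109), (30, 108), (40, 109), (50, 104)] zmin 0.056
handle lean (left +) 0.016 397
```

```bash
python3 -m crank '[[[0,0,0],0,255],[[0,0,0],0,255],[[0,0,-1],0,255],[[0,0,-2],0,255],[[0,0,-2],0,255]]' 20; python3 tilt.py
python3 - <<'E'
from h import *
print(R.from_quat(get_state()['tcp_rot']).as_matrix().round(4))
E
```

```text
time: 14.65
eef_pos: [0.5395, 0.3024, 0.152]
tcp_rot: [0.813, 0.583, 0.007, -0.0]
contact_force: [-1.3, 4.8, 13.7]
opening: 0.27
finger_force: 62.2
F tool [  4.3  -2.7 -13.7] d [  0.8 -32.7 -27.5] f 62.155822925269604
top profile [(-30, 105), (-20, 105), (-10, 107), (0, 122), (10, 124), (20, 109), (30, 109), (40, 109), (50, 106)] zmin 0.056
handle lean (left +) 0.013 392
[[ 0.3204  0.9472  0.0103]
 [ 0.9472 -0.3204  0.008 ]
 [ 0.0109  0.0072 -0.9999]]
```

```bash
python3 -m crank '[[[0,0,0],0,192],[[0,0,0],0,192],[[0,0,0],0,192]]' 20; python3 tilt.py
```

```text
time: 15.0
eef_pos: [0.5396, 0.3025, 0.152]
tcp_rot: [0.813, 0.583, 0.007, -0.0]
contact_force: [-0.9, 4.3, 13.6]
opening: 0.271
finger_force: 62.1
F tool [  4.   -2.1 -13.5] d [  0.9 -32.8 -27.5] f 62.13165209395811
top profile [(-30, 106), (-20, 105), (-10, 106), (0, 122), (10, 124), (20, 110), (30, 109), (40, 109), (50, 108)] zmin 0.055
handle lean (left +) 0.013 390
```

```bash
python3 -m crank '[[[0,0,0],0,184],[[0,0,0],0,184],[[0,0,0],0,184]]' 20; python3 tilt.py
```

```text
time: 15.35
eef_pos: [0.5397, 0.3025, 0.1518]
tcp_rot: [0.813, 0.583, 0.007, -0.0]
contact_force: [-0.8, 5.0, 12.9]
opening: 0.279
finger_force: 37.2
F tool [  4.7  -2.3 -12.8] d [  0.9 -32.6 -27.4] f 37.22540605464019
top profile [(-30, 105), (-20, 106), (-10, 106), (0, 120), (10, 124), (20, 109), (30, 109), (40, 110), (50, 107)] zmin 0.056
handle lean (left +) 0.013 393
```

```bash
python3 -m crank '[[[0,0,0],0,181],[[0,0,0],0,181],[[0,0,0],0,180],[[0,0,0],0,180]]' 20; python3 tilt.py
```

```text
time: 15.8
eef_pos: [0.5403, 0.3017, 0.1508]
tcp_rot: [0.812, 0.583, 0.007, 0.001]
contact_force: [2.3, 3.9, 8.7]
opening: 0.291
finger_force: 6.9
F tool [ 4.5  1.  -8.7] d [  0.3 -31.8 -26.4] f 6.945745311677456
top profile [(-30, 105), (-20, 106), (-10, 106), (0, 121), (10, 124), (20, 110), (30, 108), (40, 109), (50, 106)] zmin 0.055
handle lean (left +) 0.01 399
```

```bash
python3 -m crank '[[[0,0,-3],0,180],[[0,0,-6],0,180],[[0,0,-7],0,180],[[0,0,-7],0,180],[[0,0,-7],0,255],[[0,0,-7],0,255],[[0,0,-7],0,255],[[0,0,-7],0,255]]' 60; python3 tilt.py
```

```text
time: 16.65
eef_pos: [0.5358, 0.2991, 0.1513]
tcp_rot: [0.812, 0.583, -0.0, -0.0]
contact_force: [0.3, 0.6, -3.7]
opening: 0.269
finger_force: 59.0
F tool [0.6 0.1 3.7] d [ -3.8 -35.5 -26.6] f 58.96068845875561
top profile [(-40, 107), (-30, 107), (-20, 106), (-10, 109), (0, 123), (10, 124), (20, 107), (30, 107), (40, 106), (50, 101)] zmin 0.054
handle lean (left +) 0.07 375
```

```bash
python3 -m crank '[[[0,0,-4],0,255],[[0,0,-8],0,255],[[1,6,-10],0,255],[[2,14,-10],0,255],[[3,22,-10],0,255],[[4,30,-10],0,255],[[4,34,-10],0,255],[[4,35,-9],0,255],[[4,35,-9],0,255],[[4,35,-9],0,255]]'; python3 tilt.py
python3 - <<'E'
from h import *
s=get_state();print(R.from_quat(s['tcp_rot']).as_matrix().round(4)[2])
by=np.array([.318,.948]);bx=np.array([.948,-.318])
c=cam('side');cv2.imwrite('pics/s6.png',cv2.resize(c['frame'][160:310,185:335],None,fx=4,fy=4,interpolation=cv2.INTER_CUBIC))
c2=cam('wrist');u,v,P=cloud(c2);H=c2['frame'].astype(int)[v,u]
a=(P[:,:2]-s['eef_pos'][:2])@by;b=(P[:,:2]-s['eef_pos'][:2])@bx
m=(H[:,2]>1.5*H[:,0]+20)&(abs(a)<.06)&(abs(b)<.025)&(P[:,2]>.1)&(P[:,2]<.122)
print('wrist brass n',m.sum(),[(l,int(((a*1e3>=l)&(a*1e3<l+10)&m).sum()),np.median(P[(a*1e3>=l)&(a*1e3<l+10)&m,2]).round(4)) for l in range(-50,60,10) if ((a*1e3>=l)&(a*1e3<l+10)&m).sum()>5])
E
```

```text
time: 17.7
eef_pos: [0.57, 0.2918, 0.1603]
tcp_rot: [0.812, 0.583, -0.0, -0.0]
contact_force: [0.2, 0.4, -3.6]
opening: 0.27
finger_force: 59.1
F tool [0.4 0.1 3.6] d [  0.2  -0.7 -35.6] f 59.07624180894345
top profile [(-40, 116), (-30, 116), (-20, 115), (-10, 118), (0, 123), (10, 122), (20, 116), (30, 116), (40, 116), (50, 110)] zmin 0.062
handle lean (left +) 0.045 577
[-3.e-04 -5.e-04 -1.e+00]
wrist brass n 1949 [(-10, 35, np.float64(0.1192)), (0, 221, np.float64(0.1194)), (10, 434, np.float64(0.1153)), (20, 398, np.float64(0.115)), (30, 400, np.float64(0.1151)), (40, 246, np.float64(0.1101)), (50, 215, np.float64(0.1084))]
```

View pics/s6.png

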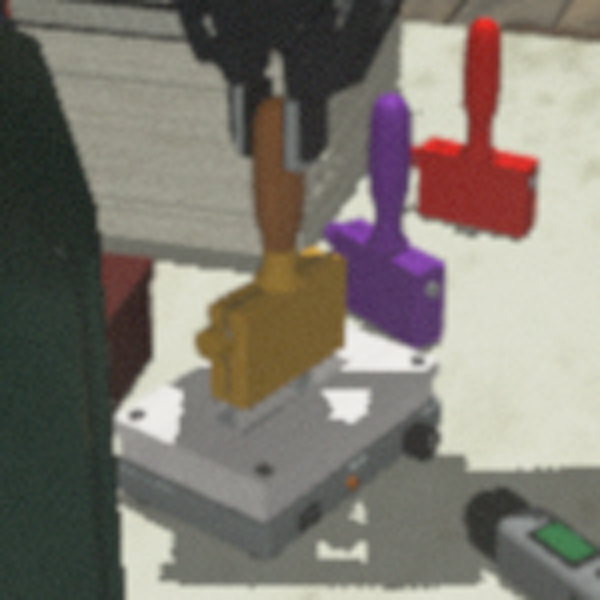

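The holder hangs upright: its jaw top is level at 115–116 mm over its whole length, about 10 mm clear of the well and touching nothing. I lower it a touch, let it settle and hand in.

```bash
python3 -m crank '[[[0,0,1],0,255],[[0,0,2],0,255],[[0,0,3],0,255],[[0,0,3],0,255],[[0,0,3],0,255],[[0,0,3],0,255],[[0,0,3],0,255],[[0,0,3],0,255]]'; python3 tilt.py; python3 -c "
from plant import ctrl; print(ctrl.sign_off())"
```

```text
time: 18.65
eef_pos: [0.5704, 0.2918, 0.1577]
tcp_rot: [0.812, 0.583, 0.0, 0.0]
contact_force: [0.1, 0.7, -4.0]
opening: 0.268
finger_force: 59.1
F tool [ 0.6 -0.2  4. ] d [  0.3  -0.3 -33. ] f 59.07266568392515
top profile [(-40, 113), (-30, 113), (-20, 113), (-10, 114), (0, 122), (10, 124), (20, 114), (30, 113), (40, 113), (50, 107)] zmin 0.061
handle lean (left +) 0.051 545
the job is handed in; nothing more can be done
None
```

Job handed in at about 19 s: the thermometer was aimed at the brass face and laid back flat, and the holder was rocked out and is held upright about 8 mm above the well; to straighten it I briefly rested its foot on the block's top in front of the well.

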